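Fit the sprung filter cover over its hidden locating pin and hold it down

TASK

Pick up the blue-topped rectangular filter cover, square it up with the engine casing (either way round) and slide it over the locating pin of the filter seat until the hidden socket in its underside drops on. Then press it down against the spring ring until it is flat and fully home on the casing's face, and finish while still holding it pressed down with the gripper: do not let go. Leave everything else on the bench where it is.

Things in the scene. Friction and masses are not known exactly. Their poses are not given: they have to be found in the camera images.
- cover: the filter cover: a rectangular plate 100 (its x) x 76 (its y) x 20 mm thick, aluminium sides, blue top, 0.2 to 0.4 kg, with a blue grip rib on top and a blind socket in the middle of its underside. Origin: centre of the underside, at the socket's mouth; z up towards the rib. It lies rib up on the timber board. Symmetric under a half turn
- rib (a point): middle of the top edge of the cover's rib, 55 mm above the cover's underside; axes as the cover's. The rib, by which to grip, is 60 mm long along the cover's x, 14 mm wide in y, and rises from 20 to 55 mm above the underside
- cover_socket (a point): centre of the mouth of the cover's socket, unseen from above, level with the underside: round, 13 mm across, 16 mm deep, mouth slightly bevelled; axes as the cover's
- board: fixed timber board 130 (x) x 220 (y) x 25 mm high on the bench; the cover lies on it with its underside 25 mm above the bench; origin at the centre of its underside
- casing: fixed half of an engine casing on timber chocks, 150 (its x) x 220 (its y) mm, flat aluminium top face 105 mm above the bench, short low stubs on its long sides. Origin: centre of its underside on the bench, z up. At y = +50 mm is the filter seat, a round 60 mm bore with pin and brass ring in it; at y = -43 mm a rectangular opening 110 x 60 mm with gears in it
- seat (a point): centre of the filter seat, level with the casing's top face (105 mm above the bench), on the axis of the locating pin; axes as the casing's. When fitted the cover's origin is here, with the cover's x along the casing's x (either way round)
- pin_tip (a point): tip of the upright steel locating pin, 14 mm above the casing's top face; the pin is 10 mm across and its last 4 mm taper to 5 mm at the flat tip
- spring_ring (a joint): the brass ring around the pin, 40 mm across with a 20 mm hole: how far it is pushed down, in m. At 0 its top stands 5 mm above the casing's face; at 0.005 it is level with the face. It is sprung: about 6 N starts it moving and 12 N, the cover's weight included, holds it level with the face; let go, it lifts the cover again
- gear: bystander: steel gear wheel, 58 mm across, 19 mm tall, lying on the timber board beside the filter cover; origin at the centre of its underside
- socket: bystander: steel wrench socket, 22 mm across, 32 mm tall, standing on the casing's face at the end away from the filter seat; origin at the centre of its underside
- wrench: bystander: steel open-ended spanner 170 mm long lying on the bench; origin at the middle of its underside, x along its length
- screwdriver: bystander: screwdriver with a red handle, 190 mm long, lying on the bench; origin at the middle of its underside, x along its length
- jar: bystander: white jar with a black cap, 60 mm across, 80 mm tall; origin at the centre of its underside
- round_cover: bystander: another cover, round, bare aluminium, 110 mm across, 22 mm tall, lying on the bench; not the one to fit; origin at the centre of its underside
- bearing: bystander: steel bearing ring, 52 mm across, 15 mm tall, lying on the bench; origin at the centre of its underside
Not all that is in view belongs to the job. There is more than one size of the cover; the job needs the middle-sized.

How it is judged (in metres and radians):
On the way, in this order (a step that is already met when the one before it is completed fails the run):
1. the cover is held in the fingers, lifted clear of the timber board (z of cover in the frame of board above 0.045 m and contact force between the fingers and cover above 1 N), for 0.1 s.
2. the cover's socket has dropped onto the locating pin (horizontal distance between cover and seat below 0.004 m and z of cover in the frame of seat below 0.009 m and angle between cover's own z axis and vertical below 0.15 rad), for 0.1 s.
At the end, for the whole second after the job is handed in: Through the last second the fingers still press the cover (over 1 N), at rest and home: underside within 2 mm of the casing's face, tilt under 0.05 rad, within 4 mm of the pin's axis, long sides along the casing's x within 0.12 rad (either way round), spring ring down over 3 mm (horizontal distance between cover and seat below 0.004 m and z of cover in the frame of seat between -0.003 and 0.002 m and angle between cover's own z axis and vertical below 0.05 rad and angle between the x axis of cover and the x axis of casing, either way round below 0.12 rad and value of joint spring_ring above 0.003 m and contact force between the fingers and cover above 1 N and linear speed of cover below 0.02 m/s); the arm keeps its last pose, push and grip.
It fails at once if a bystander (gear, socket, spanner, screwdriver, jar, round cover or bearing) was moved more than 30 mm (distance of any of gear, socket, wrench, screwdriver, jar, round_cover, bearing from where it was at the start of the episode above 0.03 m).
It also fails if it takes over 42 s, if anything falls off the work surface, if the arm or the gripper's body presses on something with over 40 N, if the wrist force passes 120 N, or if a joint passes its speed limit or range.

ROBOT

A 6-joint arm with a two-finger parallel gripper is mounted at the origin on the work surface. World frame = base frame: x ahead of the robot, y to its left, z up, the work surface at z = 0. Lengths are in m, angles in degrees, forces in N, time in s.
With the tool pointing down it reaches from about 0.325 to 0.9 m from the base axis. Payload 6.1 kg.
Tool frame: the origin (TCP) lies between the finger pads; the fingertips stand 14 mm ahead of it and the grasp point (between the pads) lies 5 mm behind it; z points along the fingers, y is the direction in which the jaws open and shut (so a half turn about z gives the same grasp; the last joint's range is limited). The gripper opens to 85 mm and grips with 20 to 120 N. Pads are 22 mm wide; open, the fingers measure 114 mm over their backs; the gripper's body (76 mm by 85 mm) begins 54 mm behind the grasp point. The pads swing forward as they close: fully open they stand 13 mm farther back than shut.
Start: joints at [-77.126, 12.628, 87.462, -0, 79.91, -7.225], TCP at [0.215, -0.587, 0.211] pointing down, gripper open.
Joint ranges: [-170.65, 170.65], [-52.31, 119.04], [5.05, 147.46], [-71.25, 251.25], [11.57, 151.72], [-153.62, 153.62]. Speed limits (degrees/s): [147.25, 147.25, 172.46, 180, 180, 180].

INTERFACE

Orientations are given as [roll, pitch, yaw] about the fixed x, y, z axes, in that order (R = Rz(yaw) Ry(pitch) Rx(roll)).
In Python, from plant import readout, vision, finish_job gives the robot as it stands.
- The arm moves only by the tool apply_moves, never from a script. Its argument "plan" is one flat list of numbers, 5 for each row, row after row: the closure in counts, from 0 (fully open) to 255 (shut), then the shift along the tool's x, y, z in units of 40 mm (1.0 is 40 mm), then the turn about the tool's z in degrees. A call has 1 to 5 rows; each row is the pose to reach, as a shift and turn from the pose commanded when the call began, along the tool's axes at that moment; what a row does not reach only later rows make up. A row lasts 1/8 s, in which the tool goes at most 62.5 mm and 10.7 degrees, less where a joint would pass 70% of its speed; a pose out of reach is approached as far as the arm can. A call with a gripper value outside its range is refused whole. The fingers move at their own pace and stop on an object; the grip force is fixed at half the most. Time passes only in rows, so rows that repeat a pose let the fingers close. It gives the time, the measured TCP pose, the force and the opening at its end, in the units of the state.
- readout.get_obs(): the state, without advancing time (a new reading comes with each control period).
- vision.snapshot(name): name is "scene" or "side" or "wrist"; returns a dict with "image" (400x640x3 uint8, red, green, blue), "vfov" (degrees; the focal length in pixels is half the picture's height over the tangent of half this angle, whatever the lens; pixels are square), "cx", "cy" (the principal point, pixels), "extrinsics" (4x4, takes a point from world to camera coordinates). Camera axes: x right, y up, looking along -z (the intrinsics and any distortion apply to the point x, -y, -z); pixel columns grow to the right and rows downward; lengths in m; the calibration is good to about 2 mm. A picture is of the moment at which its call begins. There is no depth.
- finish_job(): hands the job in, once; it reports no verdict.
Trained networks look in a picture, given as the dict that the camera call returned (one of the last four; its "shot" number tells which), for a name from the list of things; names that differ only in an ending like _2 or _b are one class to them, and where a whole thing is asked for, a point or a joint stands for the part that bears it (a point fixed in the world has none). Each returns a list of dicts, best first, with "p" (0 to 1); they miss things now and then, are a little off and sometimes report something else, mostly with a low value. They report only what shows in the picture. A call takes as long as a camera call. They do not tell look-alikes from the thing itself.
- vision.find_in(picture, target): "location" ([row, column] in pixels, amid what is visible of it).
- vision.place_of(picture, target): "location" ([row, column] in pixels: a listed point, or the origin of a listed thing).
The state is a dict: "clock": time; "joint_positions": joint angles; "dq": joint speeds; "joint_torque": joint torques, N m; "ee_pos": TCP position; "ee_rot": TCP orientation; "wrist_force": force on the tool from outside, world axes, zero at the start; "torque": the same for the moment, N m; "opening": finger opening in m.
Only numpy, scipy, OpenCV 4.12 (cv2) and the standard library are available. Lean on these libraries where they do the work, as an engineer would, in place of code of your own. Each camera call takes 0.05 s, during which the arm holds its last target.

## Working session

There is one attempt and no reset: what is moved stays moved. The work goes in short steps, Python scripts to look and compute and a tool call to move; the robot and the scene stay as the last step left them, time stands still between calls to the robot, and variables do not carry over. Pictures are saved under pics/ and viewed, and the job is handed in when it is done.

Besides the shell and the picture viewer there is one more tool, called after "Request:" as a command line: name --argument value ..., lists and objects as JSON in quotes. apply_moves: Moves the arm, as the interface text tells. Its arguments: {"type":"object","properties":{"plan":{"type":"array"}},"required":["plan"]}

```bash
ls; mkdir -p pics; cat > h.py <<'E'
import numpy as np, cv2
from plant import readout, vision
def snap(n,f=None):
    s=vision.snapshot(n)
    if f: cv2.imwrite('pics/'+f,s['image'][:,:,::-1])
    return s
def ray(s,rc):
    r,c=rc; f=200/np.tan(np.radians(s['vfov'])/2)
    d=np.array([(c-s['cx'])/f,-(r-s['cy'])/f,-1.])
    E=np.array(s['extrinsics']);R=E[:3,:3];t=E[:3,3]
    return -R.T@t, R.T@d
def atz(s,rc,z):
    o,d=ray(s,rc); return o+d*(z-o[2])/d[2]
def proj(s,p):
    E=np.array(s['extrinsics']);f=200/np.tan(np.radians(s['vfov'])/2)
    q=E[:3,:3]@p+E[:3,3]; return np.array([s['cy']-f*q[1]/-q[2], s['cx']+f*q[0]/-q[2]])
def tri(a,ra,b,rb):
    o1,d1=ray(a,ra);o2,d2=ray(b,rb)
    t=np.linalg.lstsq(np.c_[d1,-d2],o2-o1,rcond=None)[0]
    p,q=o1+d1*t[0],o2+d2*t[1]; return (p+q)/2,np.linalg.norm(p-q)
E
python3 - <<'E'
from h import *
o=readout.get_obs();print(o)
S={}
for n in ['scene','side','wrist']:
    s=snap(n,n+'0.png');S[n]=s
    print(n,s['vfov'],s['cx'],s['cy'],[k for k in s if k!='image'],(-np.array(s['extrinsics'])[:3,:3].T@np.array(s['extrinsics'])[:3,3]).round(3))
    for t in ['cover','rib','seat','pin_tip','casing','board','gear','socket']:
        print(t,[(np.round(d['location'],1).tolist(),round(d['p'],2)) for d in vision.place_of(s,t)][:4])
E
```

```text
pics
{'clock': 0.0, 'joint_positions': array([-7.71234119e+01,  1.26754649e+01,  8.75243561e+01,  3.35160022e-04,
        7.99096199e+01, -7.22350605e+00]), 'dq': array([-0.02723965,  0.00169073,  0.04584223,  0.08840586, -0.00776006,
        0.01180774]), 'joint_torque': array([-1.04800245e-03, -4.96903324e+01, -3.89392197e+01, -2.22227691e-04,
        1.12395524e-02, -4.27069563e-05]), 'ee_pos': array([ 0.21466085, -0.58631158,  0.20960987]), 'ee_rot': array([-1.79891469e+02, -1.40883647e-02,  2.01000217e+01]), 'wrist_force': array([-0.05715888,  0.28751651,  0.52882974]), 'torque': array([-0.00162255, -0.01203084,  0.00658518]), 'opening': 0.08504069109492964}
scene 44.38348600997679 313.67642834425703 195.1059454144036 ['vfov', 'cx', 'cy', 'extrinsics', 'shot'] [ 1.205 -0.986  1.236]
cover [([188.1, 364.5], 0.81), ([149.8, 295.3], 0.75), ([165.7, 333.4], 0.65), ([248.1, 368.4], 0.24)]
rib [([158.7, 334.3], 0.92), ([135.4, 293.6], 0.65), ([180.2, 369.0], 0.58)]
seat [([229.6, 304.4], 0.67)]
pin_tip [([224.5, 301.1], 0.6), ([135.4, 340.4], 0.57)]
casing [([257.2, 293.2], 0.57)]
board [([180.2, 322.9], 0.89)]
gear [([185.4, 308.8], 0.69)]
socket [([268.6, 289.2], 0.6)]
side 50.83757022547904 315.0120260162309 202.9478622383329 ['vfov', 'cx', 'cy', 'extrinsics', 'shot'] [0.107 0.791 0.88 ]
cover [([341.4, 352.6], 0.97), ([286.1, 281.1], 0.81), ([270.4, 235.2], 0.66)]
rib [([323.5, 353.1], 0.82), ([260.9, 236.4], 0.74), ([270.2, 281.1], 0.7)]
seat [([170.3, 317.3], 0.76)]
pin_tip [([166.4, 316.8], 0.74)]
casing [([192.4, 320.3], 0.9)]
board [([284.5, 296.3], 0.91)]
gear [([261.5, 315.1], 0.71)]
socket [([149.1, 319.8], 0.6)]
wrist 67.92125665494783 320.1689577585569 197.5903715049729 ['vfov', 'cx', 'cy', 'extrinsics', 'shot'] [ 0.294 -0.559  0.374]
cover []
rib []
seat []
pin_tip []
casing []
board []
gear []
socket []
```

View pics/scene0.png

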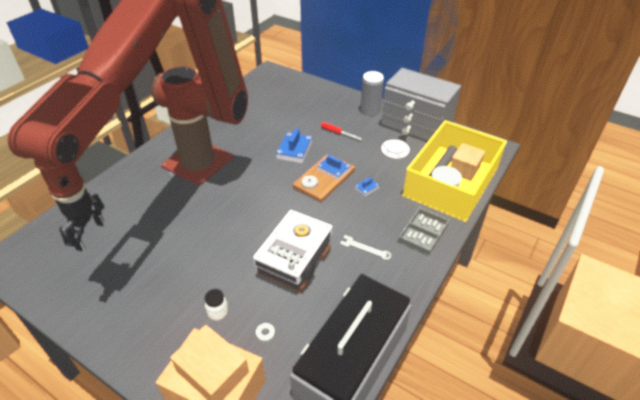

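View pics/side0.png

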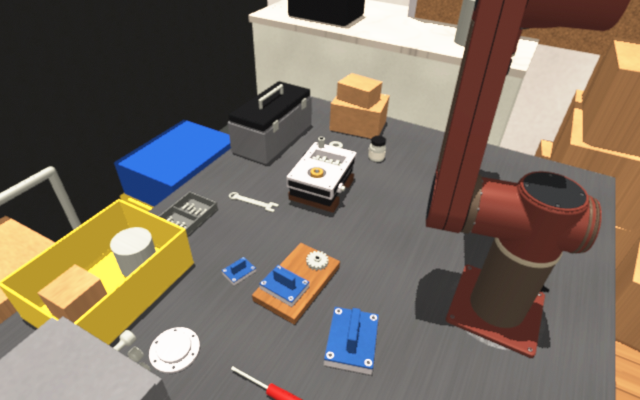

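View pics/wrist0.png

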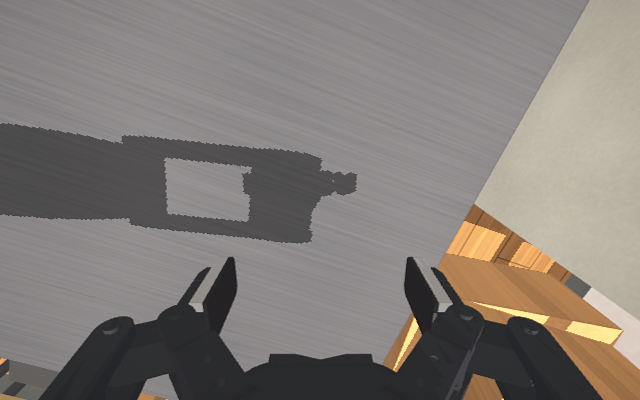

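Candidates for the cover, all blue-topped:
- Scene (148,295) / side (340,352): large, lying on the bench.
- Scene (165,333) / side (283,285): middle-sized, on the timber board beside the gear.
- Scene (186,367) / side (270,237): small, lying on the bench.

By the description I choose the one on the board. I'll check it with a crop and triangulate.

```bash
python3 - <<'E'
from h import *
a=snap('scene');b=snap('side')
def near(s,t,rc,fn=vision.place_of):
    L=fn(s,t); L=[d for d in L if np.hypot(*(np.array(d['location'])-rc))<22]
    return L[0]['location'] if L else None
for t,ra,rb in [('rib',(159,334),(270,281)),('cover',(166,333),(286,281)),('seat',(229,304),(170,317)),('pin_tip',(224,301),(166,317)),('casing',(257,293),(192,320)),('board',(180,323),(284,296)),('gear',(185,309),(261,315)),('socket',(265,289),(149,320))]:
    pa,pb=near(a,t,ra),near(b,t,rb)
    if pa is None or pb is None: print(t,pa,pb);continue
    p,e=tri(a,pa,b,pb);print(t,p.round(4),'resid',round(e,4))
for t in ['wrench','screwdriver','jar','round_cover','bearing']:
  for s in (a,b):
    print(t,[(atz(s,d['location'],0).round(3).tolist(),round(d['p'],2)) for d in vision.place_of(s,t)][:2])
c1=cv2.resize(a['image'][120:220,260:400,::-1],None,fx=4,fy=4,interpolation=cv2.INTER_CUBIC)
c2=cv2.resize(b['image'][230:330,220:360,::-1],None,fx=4,fy=4,interpolation=cv2.INTER_CUBIC)
cv2.imwrite('pics/c1.png',c1);cv2.imwrite('pics/c2.png',c2)
E
```

```text
rib [0.4962 0.2239 0.0741] resid 0.0014
cover [0.4825 0.2298 0.0281] resid 0.0005
seat [ 0.6039 -0.1532  0.1052] resid 0.0018
pin_tip None [170.5, 316.2]
casing [ 0.6064 -0.197  -0.0093] resid 0.0055
board [ 4.770e-01  1.924e-01 -3.000e-04] resid 0.0033
gear [0.4572 0.1144 0.0212] resid 0.005
socket [ 0.6548 -0.2947  0.1011] resid 0.0078
wrench []
wrench [([0.765, -0.022, -0.0], 0.57)]
screwdriver [([0.535, -0.061, 0.0], 0.57), ([0.374, 0.451, 0.0], 0.54)]
screwdriver [([0.375, 0.462, 0.0], 0.84)]
jar [([0.524, -0.48, 0.0], 0.92)]
jar [([0.51, -0.461, 0.0], 0.7)]
round_cover [([0.606, 0.504, 0.0], 0.6)]
round_cover [([0.621, 0.477, 0.0], 0.94)]
bearing [([0.683, -0.459, 0.0], 0.52), ([0.448, 0.117, 0.0], 0.18)]
bearing [([0.617, 0.48, 0.0], 0.69), ([0.76, -0.017, 0.0], 0.53)]
```

View pics/c2.png

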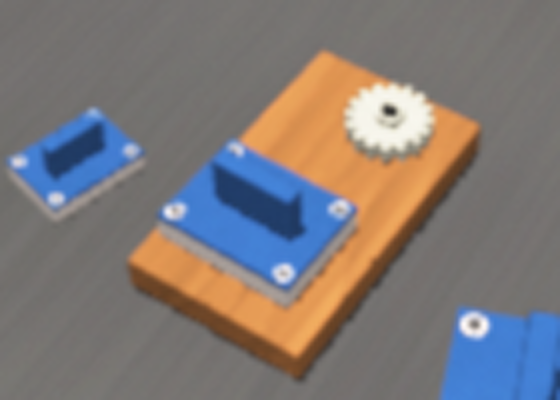

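```bash
python3 - <<'E'
from h import *
b=snap('side')
# rib top ends (near edge) in crop ; plate corners at top z=.045
P=lambda x,y,z:atz(b,(230+y/4,220+x/4),z)
u,v=P(215,165,.08),P(300,200,.08);print('rib',u.round(3),v.round(3),np.degrees(np.arctan2(*(v-u)[1::-1])))
c=[P(*q,.045) for q in[(235,143),(358,208),(290,290),(160,215)]]
for i in range(4):
    d=c[(i+1)%4]-c[i];print(np.linalg.norm(d).round(3),np.degrees(np.arctan2(d[1],d[0])).round(1))
print(np.mean(c,0))
w=snap('wrist');E=np.array(w['extrinsics'])
o=readout.get_obs();from scipy.spatial.transform import Rotation as R
Rt=R.from_euler('xyz',o['ee_rot'],degrees=True).as_matrix()
print('cam in tool',(Rt.T@(-E[:3,:3].T@E[:3,3]-o['ee_pos'])).round(4)); print('look dir tool',(Rt.T@E[:3,:3].T@[0,0,-1]).round(3))
c3=cv2.resize(b['image'][120:220,260:400,::-1],None,fx=4,fy=4,interpolation=cv2.INTER_CUBIC);cv2.imwrite('pics/c3.png',c3)
E
```

```text
rib [0.511 0.234 0.08 ] [0.451 0.231 0.08 ] -177.65410712087157
0.096 175.9
0.075 86.3
0.1 -4.8
0.074 -96.7
[0.48272272 0.22774482 0.045     ]
cam in tool [ 0.0838  0.0007 -0.1637]
look dir tool [-0.327  0.     0.945]
```

View pics/c3.png

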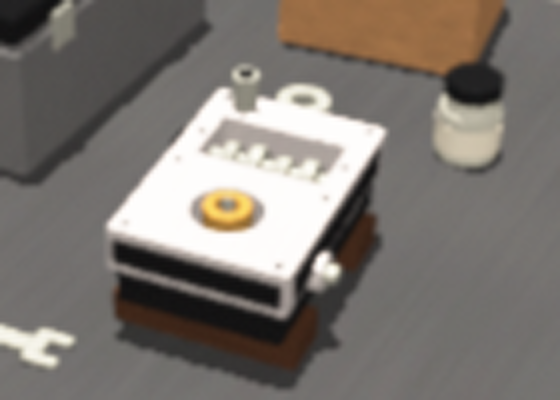

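The crop shows the middle cover on the board, next to the gear. The rib runs close to world x (yaw about -4°). The casing's long axis is roughly along world y. I'll move above the cover.

Request:
apply_moves --plan '[0,0.95,-1.2,-0.13,0,0,1.9,-2.4,-0.26,0,0,2.85,-3.6,-0.39,0,0,3.8,-4.8,-0.52,0,0,4.75,-6.0,-0.65,0]'

```text
clock: 3.48
ee_pos: [0.3111, -0.2945, 0.2371]
ee_rot: [180.0, -0.0, 20.1]
wrist_force: [2.0, -0.3, 0.1]
opening: 0.0856
```

Request:
apply_moves --plan '[0,0.95,-1.2,-0.13,0,0,1.9,-2.4,-0.26,0,0,2.85,-3.6,-0.39,0,0,3.8,-4.8,-0.52,0,0,4.75,-6.0,-0.65,0]'

```text
clock: 4.1
ee_pos: [0.4071, -0.0036, 0.2634]
ee_rot: [179.9, -0.1, 20.1]
wrist_force: [1.2, -1.1, 0.1]
opening: 0.0854
```

Request:
apply_moves --plan '[0,0.95,-1.2,-0.1,6,0,1.9,-2.4,-0.2,12,0,2.85,-3.6,-0.3,18,0,3.8,-4.8,-0.4,24.5,0,3.8,-4.8,-0.4,24.5]'

```text
clock: 4.72
ee_pos: [0.4835, 0.2306, 0.2781]
ee_rot: [-180.0, 0.1, -4.2]
wrist_force: [0.0, -0.7, -0.4]
opening: 0.0855
```

```bash
python3 - <<'E'
from h import *
o=readout.get_obs();print(o['clock'],o['ee_pos'],o['ee_rot'],o['joint_positions'])
w=snap('wrist','w1.png')
for t in ['rib','cover']: 
    print(t,[(np.round(d['location'],1).tolist(),round(d['p'],2),atz(w,d['location'],.08 if t=='rib' else .025).round(4)) for d in vision.place_of(w,t)][:3])
import pickle;pickle.dump(w,open('w1.pkl','wb'))
E
```

```text
4.725 [0.48354736 0.23058306 0.27811502] [-1.79965397e+02  5.57382233e-02 -4.17533160e+00] [ 1.70224713e+01 -1.76797237e+00  9.57058269e+01  5.25377470e-02
  8.61016019e+01  1.11194230e+02]
rib [([165.9, 324.9], 0.77, array([0.4835, 0.2239, 0.08  ])), ([305.6, 303.7], 0.65, array([0.2757, 0.2689, 0.08  ]))]
cover [([47.9, 316.2], 0.79, array([0.6235, 0.2249, 0.025 ])), ([153.2, 324.5], 0.75, array([0.489 , 0.2233, 0.025 ])), ([270.9, 308.4], 0.74, array([0.2989, 0.2621, 0.025 ]))]
```

View pics/w1.png

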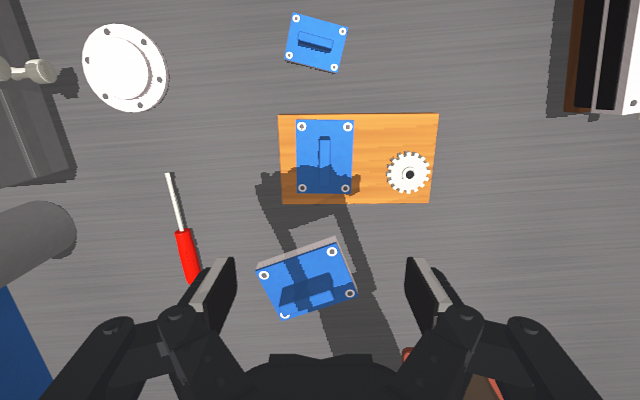

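```bash
python3 - <<'E'
import pickle,cv2
w=pickle.load(open('w1.pkl','rb'))
c=cv2.resize(w['image'][110:210,270:370,::-1],None,fx=6,fy=6,interpolation=cv2.INTER_CUBIC);cv2.imwrite('pics/c4.png',c)
E
```

```text
(no output)
```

View pics/c4.png

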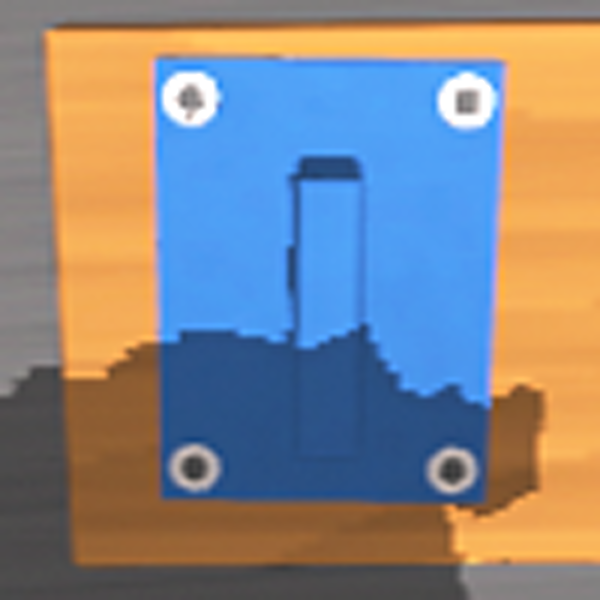

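```bash
python3 - <<'E'
from h import *
import pickle
w=pickle.load(open('w1.pkl','rb'))
def P(x,y,z): return atz(w,(110+(y+.5)/6-.5,270+(x+.5)/6-.5),z)
for q,z in [([(155,58),(505,62),(486,500),(162,497)],.045),([(190,100),(467,101),(452,469),(195,468)],.045),([(299,178),(362,178),(361,458),(296,458)],.08)]:
    c=[P(*a,z) for a in q]
    print(np.mean(c,0).round(4),[ (round(np.linalg.norm(c[(i+1)%4]-c[i]),4),round(np.degrees(np.arctan2(*(c[(i+1)%4]-c[i])[1::-1]))%180,1)) for i in range(4)])
E
```

```text
[0.4869 0.2243 0.045 ] [(np.float64(0.0756), np.float64(85.3)), (np.float64(0.0996), np.float64(175.5)), (np.float64(0.0759), np.float64(85.4)), (np.float64(0.0998), np.float64(175.3))]
[0.4863 0.2246 0.045 ] [(np.float64(0.0603), np.float64(85.7)), (np.float64(0.0838), np.float64(175.3)), (np.float64(0.0599), np.float64(85.7)), (np.float64(0.0838), np.float64(175.5))]
[0.487  0.2242 0.08  ] [(np.float64(0.0127), np.float64(85.9)), (np.float64(0.0588), np.float64(176.3)), (np.float64(0.0138), np.float64(85.9)), (np.float64(0.0588), np.float64(175.3))]
```

The plate measures 100 x 76 mm, so it's the middle cover, at (0.4867, 0.2243) with yaw -4.5°. I'll descend and close.

Request:
apply_moves --plan '[0,0.09,0.15,1.5,0.2,0,0.09,0.15,3.0,0.2,0,0.09,0.15,4.3,0.2,0,0.09,0.15,5.0,0.2,0,0.09,0.15,5.35,0.2]'

```text
clock: 5.5
ee_pos: [0.4856, 0.2189, 0.0633]
ee_rot: [179.9, 0.1, -4.7]
wrist_force: [0.3, 0.0, 0.7]
opening: 0.0855
```

Request:
apply_moves --plan '[0,0,0,0,0,255,0,0,0,0,255,0,0,0,0,255,0,0,0,0,255,0,0,0,0]'

```text
clock: 6.12
ee_pos: [0.4868, 0.2208, 0.0651]
ee_rot: [-180.0, -0.0, -4.6]
wrist_force: [-0.2, 0.8, 0.4]
opening: 0.0124
```

Request:
apply_moves --plan '[255,0,0,-0.3,0,255,0,0,-1.2,0,255,0,0,-2.6,0,255,0,0,-4.0,0,255,0,0,-4.5,0]'

```text
clock: 6.75
ee_pos: [0.4885, 0.2214, 0.2505]
ee_rot: [-179.8, -0.4, -4.6]
wrist_force: [0.3, -0.9, -0.1]
opening: -0.0
```

```bash
python3 - <<'E'
from h import *
o=readout.get_obs();print(o['clock'],o['ee_pos'],o['ee_rot'],o['wrist_force'],o['opening'])
w=snap('wrist','w2.png')
E
```

```text
6.75 [0.48854934 0.22135024 0.25050181] [-179.84176133   -0.4220004    -4.59188074] [ 0.31279619 -0.88832907 -0.09217898] -1.0045077805747533e-05
```

View pics/w2.png

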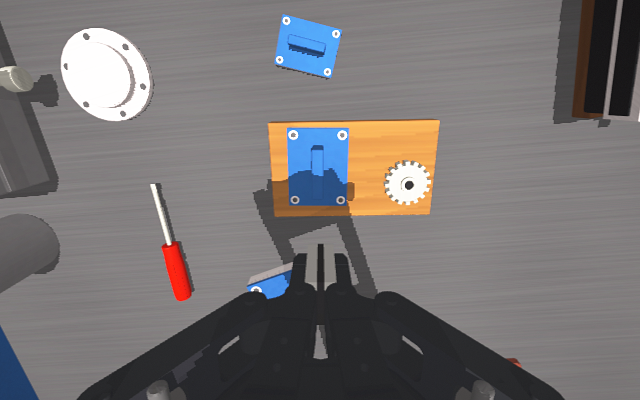

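```bash
python3 - <<'E'
from h import *
from scipy.spatial.transform import Rotation as R
o=readout.get_obs()
w=snap('wrist');b=snap('side','side2.png');a=snap('scene','scene2.png')
Rt=R.from_euler('xyz',o['ee_rot'],degrees=True).as_matrix()
for dz in (0,.014): 
    p=o['ee_pos']+Rt@[0,0,dz]; print('tip proj',[proj(s,p).round(1) for s in (w,a,b)])
for n,s in(('w',w),('a',a),('b',b)): print(n,[(np.round(d['location'],1).tolist(),round(d['p'],2),atz(s,d['location'],.08).round(4)) for d in vision.place_of(s,'rib')])
cv2.imwrite('pics/c5.png',cv2.resize(w['image'][110:220,260:370,::-1],None,fx=5,fy=5,interpolation=cv2.INTER_CUBIC))
cv2.imwrite('pics/c6.png',cv2.resize(w['image'][200:330,230:410,::-1],None,fx=4,fy=4,interpolation=cv2.INTER_CUBIC))
E
```

```text
tip proj [array([239.9, 318.6]), array([119.8, 334.9]), array([219.9, 281.8])]
tip proj [array([230.1, 318.7]), array([123.1, 334.8]), array([224.5, 281.9])]
w [([43.9, 306.6], 0.92, array([0.6244, 0.2244, 0.08  ])), ([172.8, 318.2], 0.69, array([0.4893, 0.2235, 0.08  ]))]
a [([136.0, 291.5], 0.71, array([0.2789, 0.248 , 0.08  ])), ([178.5, 369.7], 0.65, array([0.6541, 0.1946, 0.08  ])), ([158.2, 335.8], 0.58, array([0.495 , 0.2257, 0.08  ]))]
b [([270.5, 282.1], 0.85, array([0.4942, 0.2216, 0.08  ])), ([263.0, 234.5], 0.79, array([0.6106, 0.2601, 0.08  ])), ([323.5, 356.2], 0.7, array([0.2715, 0.2692, 0.08  ]))]
```

View pics/side2.png

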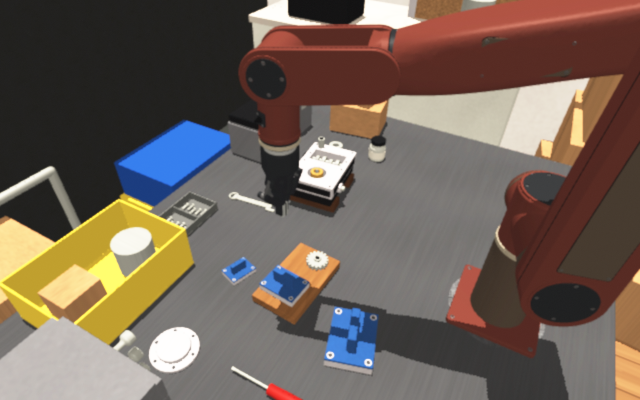

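View pics/c5.png

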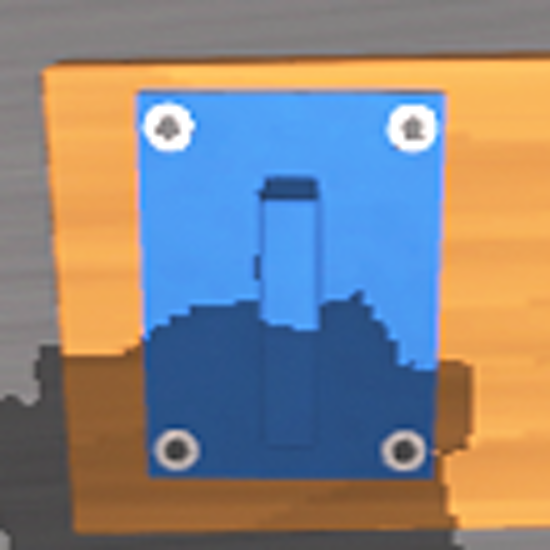

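View pics/c6.png

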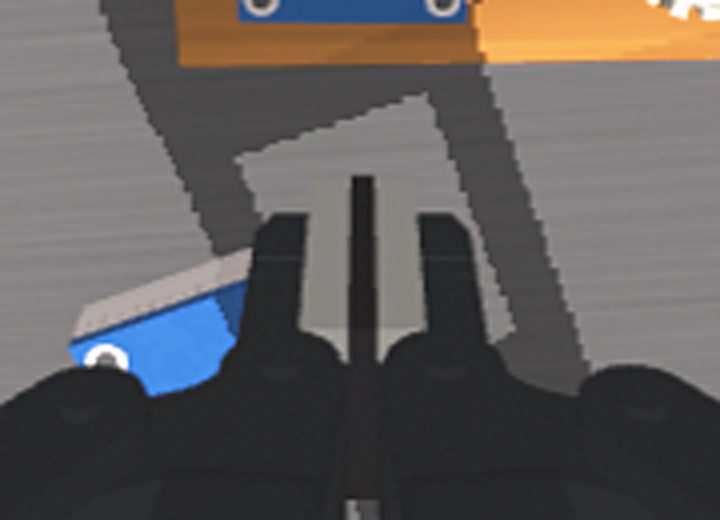

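```bash
python3 - <<'E'
from h import *
b=cv2.imread('pics/side2.png');a=cv2.imread('pics/scene2.png')
k=dict(fx=6,fy=6,interpolation=cv2.INTER_CUBIC)
x=cv2.resize(b[160:240,230:330],None,**k);cv2.circle(x,(int((281.9-230+.5)*6),int((224.5-160+.5)*6)),4,(0,255,0),1)
cv2.imwrite('pics/c7.png',x)
y=cv2.resize(a[70:170,280:390],None,**k);cv2.circle(y,(int((334.8-280+.5)*6),int((123.1-70+.5)*6)),4,(0,255,0),1)
cv2.imwrite('pics/c8.png',y)
E
```

```text
(no output)
```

View pics/c7.png

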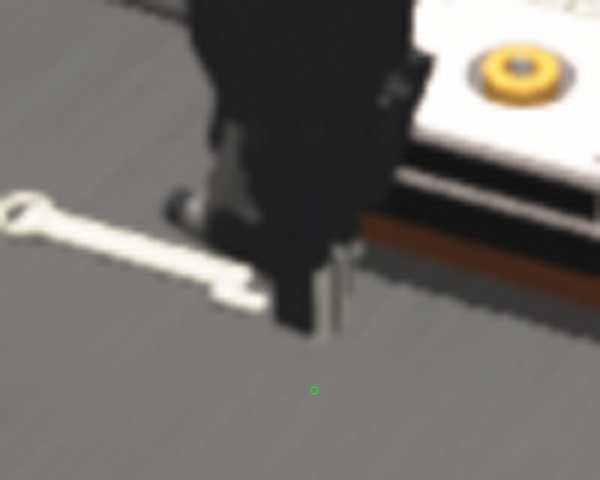

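View pics/c8.png

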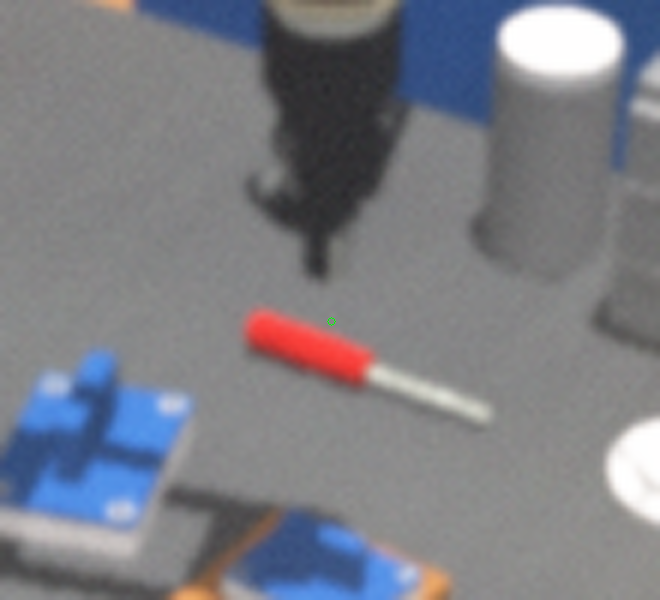

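```bash
python3 - <<'E'
from h import *
o=readout.get_obs();print(o['clock'],o['ee_pos'],o['opening'])
a=snap('scene');b=snap('side');w=snap('wrist')
p,e=tri(a,(116,332.7),b,(215.6,283.5));print('tip',p.round(4),e)
print(proj(w,p), proj(a,p),proj(b,p))
# wrist tip
p,e=tri(w,(244,320.5),b,(215.6,284));print('tip wb',p.round(4),e)
print(readout.get_obs()['ee_pos'])
E
```

```text
7.1 [0.48554466 0.22042088 0.24278008] -0.00021331158604358515
tip [0.483  0.22   0.2661] 0.00355595047211526
[264.05847661 319.68951191] [115.99122221 333.21768903] [215.59841154 284.31881764]
tip wb [0.4891 0.2168 0.2591] 0.005844000156986404
[0.48595942 0.22051465 0.24336745]
```

```bash
python3 - <<'E'
from h import *
a=snap('scene')
from scipy.spatial.transform import Rotation as R
Rt=R.from_euler('xyz',[-179.9,0,20.1],degrees=True).as_matrix()
im=cv2.imread('pics/scene0.png');x=cv2.resize(im[180:260,40:130],None,fx=6,fy=6,interpolation=cv2.INTER_CUBIC)
for dz,col in((0,(0,255,0)),(-.03,(0,0,255))):
  for y in(-.0425,.0425):
    p=proj(a,np.array([.2147,-.5863,.2096])+Rt@[0,y,dz]);print(p)
    cv2.circle(x,(int((p[1]-40+.5)*6),int((p[0]-180+.5)*6)),4,col,2)
cv2.imwrite('pics/c9.png',x)
E
```

```text
[233.54450696 103.75272247]
[256.66077942  87.03688324]
[226.32193036 100.44662705]
[249.47744453  83.3111212 ]
```

View pics/c9.png

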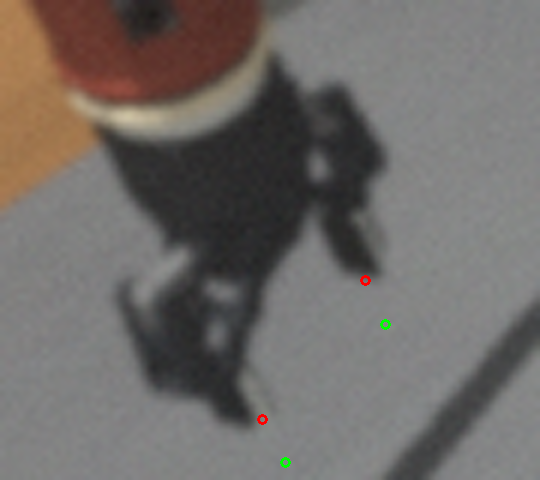

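The gripper closed on nothing. Both fixed cameras put the real fingertips about 30 mm higher than the reported TCP implies, so the pads shut just above the rib. The cover hasn't moved. I'll reopen, correct y, and go about 30 mm lower.

Request:
apply_moves --plan '[0,0.02,-0.09,0.5,0,0,0.02,-0.09,1.0,0,0,0.02,-0.09,1.5,0,0,0.02,-0.09,2.0,0,0,0.02,-0.09,2.5,0]'

```text
clock: 7.92
ee_pos: [0.4875, 0.2242, 0.1436]
ee_rot: [180.0, 0.0, -4.6]
wrist_force: [-0.4, -0.3, -0.7]
opening: 0.0854
```

Request:
apply_moves --plan '[0,0,0,0.7,0,0,0,0,1.4,0,0,0,0,2.0,0,0,0,0,2.4,0,0,0,0,2.6,0]'

```text
clock: 8.55
ee_pos: [0.4872, 0.2241, 0.0397]
ee_rot: [180.0, 0.1, -4.6]
wrist_force: [-0.5, 0.3, 0.7]
opening: 0.0851
```

```bash
python3 - <<'E'
from h import *
b=snap('side','side3.png');w=snap('wrist','w3.png')
o=readout.get_obs();print(o['clock'],o['ee_pos'],o['ee_rot'],o['wrist_force'],o['opening'])
cv2.imwrite('pics/c10.png',cv2.resize(b['image'][210:330,220:360,::-1],None,fx=5,fy=5,interpolation=cv2.INTER_CUBIC))
E
```

```text
8.65 [0.4872887  0.22410856 0.04010586] [ 1.79977125e+02  6.22996767e-02 -4.60184641e+00] [-0.62115003  0.00303501  0.24991699] 0.08476837061745798
```

View pics/c10.png

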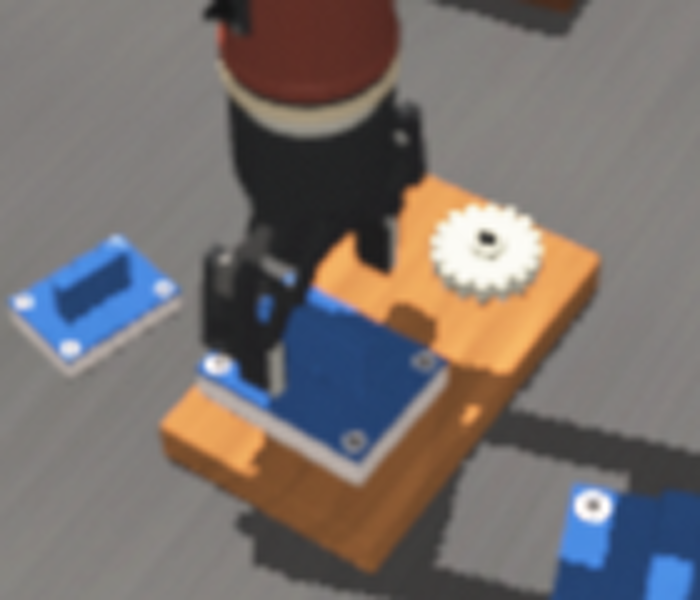

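View pics/w3.png

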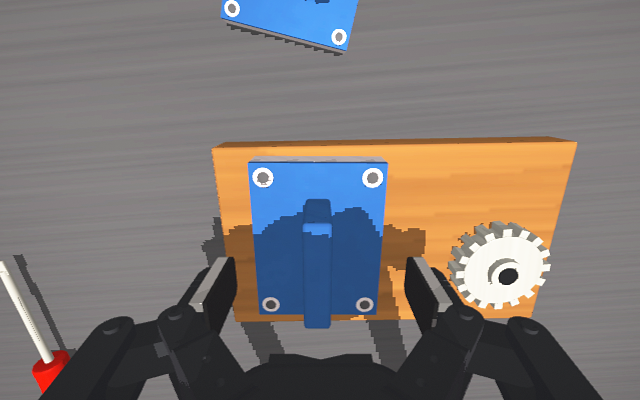

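Request:
apply_moves --plan '[0,0,-0.02,0.15,0,0,0,-0.02,0.15,0,255,0,-0.02,0.15,0,255,0,-0.02,0.15,0,255,0,-0.02,0.15,0]'

```text
clock: 9.28
ee_pos: [0.4879, 0.2251, 0.0349]
ee_rot: [-180.0, -0.0, -4.6]
wrist_force: [0.8, -0.2, 0.3]
opening: 0.0324
```

Request:
apply_moves --plan '[255,0,0,0,0,255,0,0,0,0,255,0,0,0,0,255,0,0,0,0]'

```text
clock: 9.78
ee_pos: [0.488, 0.2251, 0.035]
ee_rot: [-180.0, -0.0, -4.6]
wrist_force: [1.4, -0.5, 2.0]
opening: 0.0127
```

Request:
apply_moves --plan '[255,0,0,-0.3,0,255,0,0,-0.8,0,255,0,0,-1.4,0,255,0,0,-2.0,0,255,0,0,-2.0,0]'

```text
clock: 10.4
ee_pos: [0.4893, 0.2255, 0.117]
ee_rot: [-179.9, -0.2, -4.6]
wrist_force: [-0.9, -0.6, -2.6]
opening: 0.0127
```

```bash
python3 - <<'E'
from h import *
b=snap('side','side4.png');w=snap('wrist','w4.png')
o=readout.get_obs();print(o['clock'],o['ee_pos'],o['ee_rot'],o['wrist_force'],o['torque'],o['opening'])
cv2.imwrite('pics/c11.png',cv2.resize(b['image'][190:330,220:360,::-1],None,fx=4,fy=4,interpolation=cv2.INTER_CUBIC))
E
```

```text
10.5 [0.4872913  0.2249008  0.11420007] [ 1.79989397e+02  3.06494259e-02 -4.59946815e+00] [-0.14257533  0.59656867 -2.35983857] [0.01271663 0.00414851 0.0490745 ] 0.013058523480662452
```

View pics/c11.png

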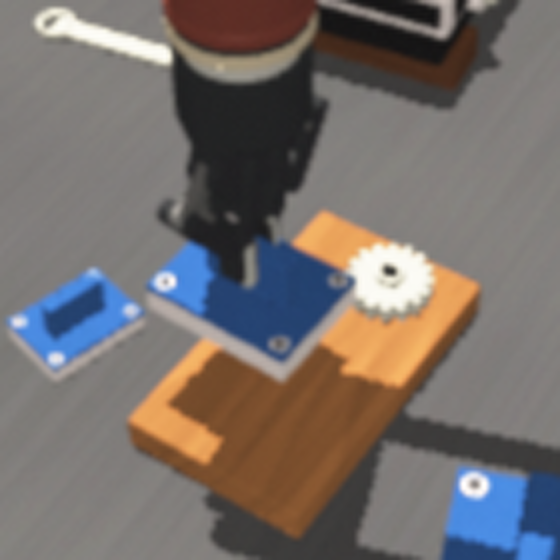

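View pics/w4.png

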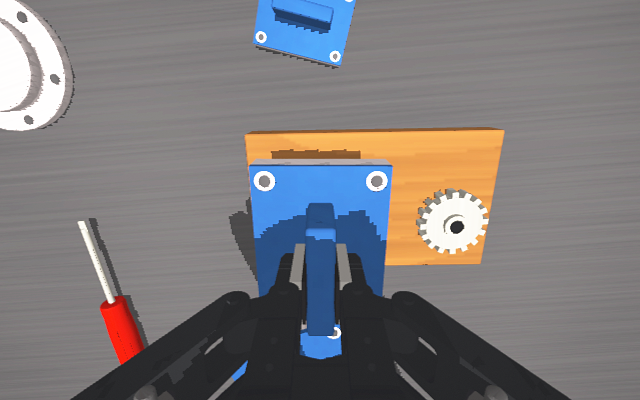

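Held: the cover hangs level in the fingers and the board is clear. Next, the casing's yaw from the two fixed views.

```bash
python3 - <<'E'
from h import *
import pickle
b=snap('side');a=snap('scene');pickle.dump((a,b),open('ab.pkl','wb'))
A=a['image'];B=b['image']
cv2.imwrite('pics/c12.png',cv2.resize(A[200:290,240:350,::-1],None,fx=6,fy=6,interpolation=cv2.INTER_CUBIC))
cv2.imwrite('pics/c13.png',cv2.resize(B[130:220,270:370,::-1],None,fx=6,fy=6,interpolation=cv2.INTER_CUBIC))
E
```

```text
(no output)
```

View pics/c12.png

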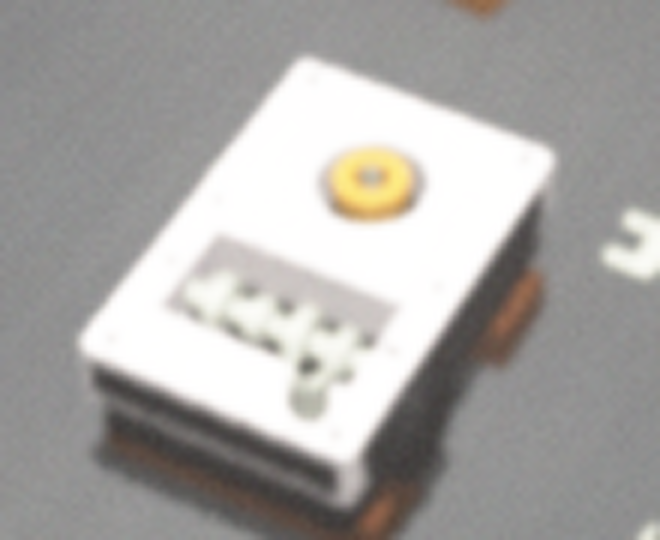

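View pics/c13.png

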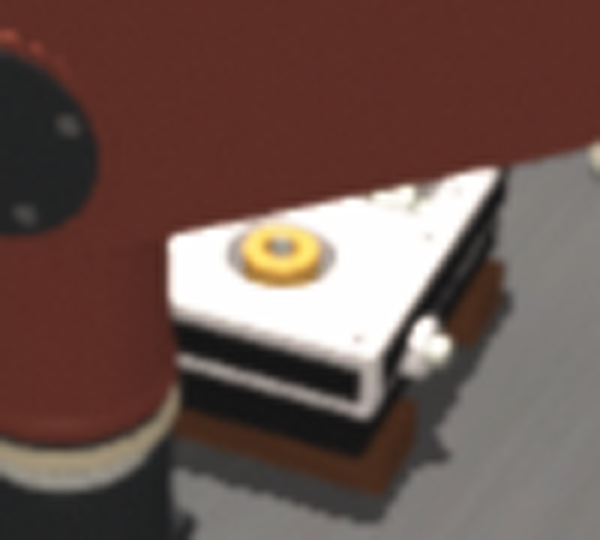

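```bash
python3 - <<'E'
from h import *
import pickle
a,b=pickle.load(open('ab.pkl','rb'))
def P(s,r0,c0,k,x,y,z): return atz(s,(r0+(y+.5)/k-.5,c0+(x+.5)/k-.5),z)
for nm,q,args in[('scene',[(304,55),(557,153),(348,464),(78,343)],(a,200,240,6)),('side0',[(222,88),(386,127),(294,280),(107,232)],(b,120,260,4))]:
    c=[P(*args,*p,.105) for p in q]
    print(nm,np.mean(c,0).round(4),[(round(float(np.linalg.norm(c[(i+1)%4]-c[i])),4),round(float(np.degrees(np.arctan2(*(c[(i+1)%4]-c[i])[1::-1]))%180),1)) for i in range(4)])
print('ring top scene',P(a,200,240,6,373,182,.110), 'side',P(b,130,270,6,281,252,.110))
E
```

```text
scene [ 0.6077 -0.2049  0.105 ] [(0.1531, 4.9), (0.225, 95.7), (0.1536, 4.5), (0.224, 95.6)]
side0 [ 0.6057 -0.2027  0.105 ] [(0.1485, 6.4), (0.2245, 96.9), (0.152, 7.4), (0.2271, 96.0)]
ring top scene [ 0.6064969  -0.15935246  0.11      ] side [ 0.60089581 -0.14882751  0.11      ]
```

Request:
apply_moves --plan '[255,0.1,0.8,-0.8,0,255,0.2,2.0,-1.6,0,255,0.3,3.2,-1.8,0,255,0.4,4.4,-1.8,0,255,0.5,5.6,-1.8,0]'

```text
clock: 11.22
ee_pos: [0.4889, -0.0012, 0.1856]
ee_rot: [-180.0, 0.1, -4.6]
wrist_force: [0.6, -0.6, -1.8]
opening: 0.0125
```

Request:
apply_moves --plan '[255,0.05,1.2,0,-3,255,0.1,2.4,0,-6,255,0.18,3.4,0,-9,255,0.18,3.8,0,-10.2,255,0.18,3.8,0,-10.2]'

```text
clock: 11.85
ee_pos: [0.4838, -0.1527, 0.1853]
ee_rot: [-179.9, 0.1, 5.5]
wrist_force: [1.1, 1.1, -2.4]
opening: 0.013
```

Request:
apply_moves --plan '[255,0,0,0,0,255,0,0,0,0]'

```text
clock: 12.1
ee_pos: [0.4846, -0.1509, 0.1864]
ee_rot: [-180.0, 0.0, 5.7]
wrist_force: [0.0, 0.3, -2.8]
opening: 0.0127
```

```bash
python3 - <<'E'
from h import *
import pickle
o=readout.get_obs();w=snap('wrist','w5.png')
print(o['clock'],o['ee_pos'],o['ee_rot'],o['wrist_force'],o['opening'])
for t,z in(('seat',.105),('pin_tip',.119)): print(t,[(np.round(d['location'],1).tolist(),round(d['p'],2),atz(w,d['location'],z).round(4)) for d in vision.place_of(w,t)][:3])
pickle.dump((w,o),open('w5.pkl','wb'))
E
```

```text
12.1 [ 0.48463582 -0.15086874  0.18637079] [-1.79969418e+02  2.36646230e-02  5.66239482e+00] [ 0.03851149  0.33875627 -2.76532435] 0.012741115987379427
seat [([43.4, 340.3], 0.9, array([ 0.6055, -0.1545,  0.105 ])), ([233.0, 319.1], 0.28, array([ 0.4498, -0.1543,  0.105 ]))]
pin_tip [([43.9, 340.1], 0.85, array([ 0.6031, -0.1538,  0.119 ]))]
```

View pics/w5.png

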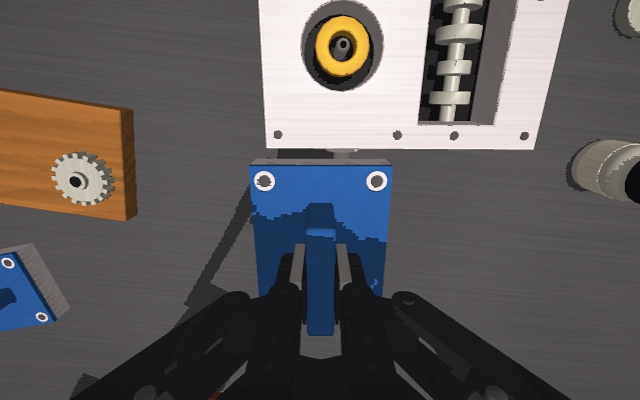

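```bash
python3 - <<'E'
from h import *
import pickle
w,o=pickle.load(open('w5.pkl','rb'));im=w['image'][:,:,::-1]
cv2.imwrite('pics/c14.png',cv2.resize(im[0:100,280:410],None,fx=6,fy=6,interpolation=cv2.INTER_CUBIC))
cv2.imwrite('pics/c15.png',cv2.resize(im[135:265,235:405],None,fx=4.5,fy=4.5,interpolation=cv2.INTER_CUBIC))
cv2.imwrite('pics/c16.png',cv2.resize(im[110:170,255:545],None,fx=2.7,fy=2.7,interpolation=cv2.INTER_CUBIC))
E
```

View pics/c14.png

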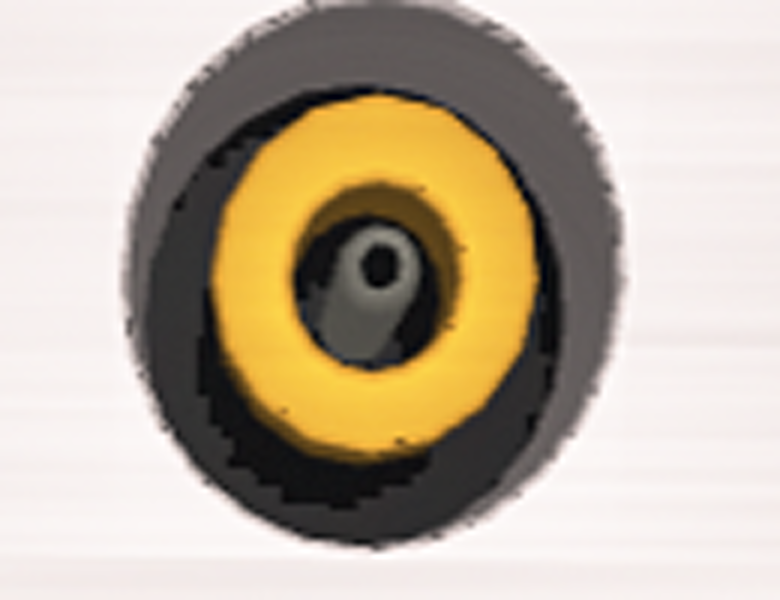

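View pics/c15.png

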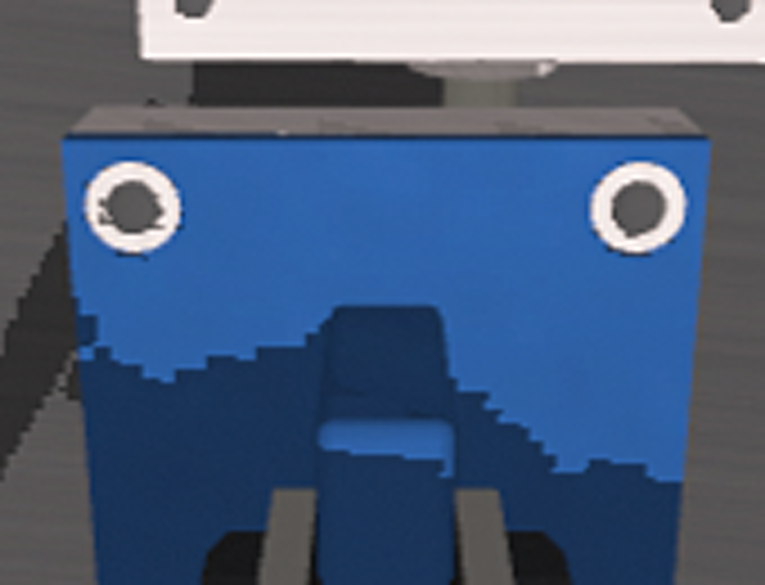

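View pics/c16.png

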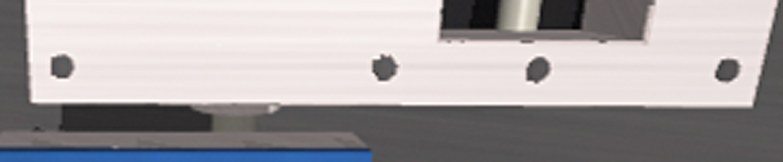

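```bash
python3 - <<'E'
from h import *
import pickle
w,o=pickle.load(open('w5.pkl','rb'))
print('vert nadir dir ok'); 
def P(r0,c0,k,x,y,z): return atz(w,(r0+(y+.5)/k-.5,c0+(x+.5)/k-.5),z)
pin=P(0,280,6,380,263,.119);ring=P(0,280,6,376,275,.110);bore=P(0,280,6,376,276,.105)
print('pin',pin.round(4),'ring',ring.round(4),'bore',bore.round(4))
e=[P(110,255,2.7,x,y,.105) for x,y in((32,103),(753,107))];d=e[1]-e[0];print('edge len',np.linalg.norm(d),'casing x yaw',np.degrees(np.arctan2(d[1],d[0]))%180-90)
h=[P(110,255,2.7,x,y,.105) for x,y in((62,66),(728,69.5))];d=h[1]-h[0];print('holes yaw',np.degrees(np.arctan2(d[1],d[0]))%180-90)
for zt in(.1967,.1945,.199):
  for q,off in(([(63,138),(710,138)],.05),([(133,208),(638,208)],.0419),([(332,307),(438,307)],.03)):
    c=[P(135,235,4.5,x,y,zt) for x,y in q];d=c[1]-c[0];n=np.array([-d[1],d[0],0])/np.linalg.norm(d)
    print(zt,off,np.linalg.norm(d).round(4),'yaw',np.degrees(np.arctan2(d[1],d[0])).round(2)+90,'centre',(np.mean(c,0)-n*off).round(4))
print(o['ee_pos'])
E
```

```text
vert nadir dir ok
pin [ 0.6036 -0.1557  0.119 ] ring [ 0.6036 -0.1559  0.11  ] bore [ 0.6042 -0.1561  0.105 ]
edge len 0.2205824159908291 casing x yaw 5.455871332653075
holes yaw 5.47469266804103
0.1967 0.05 0.0757 yaw 5.780000000000001 centre [ 0.4837 -0.1521  0.1967]
0.1967 0.0419 0.0601 yaw 5.780000000000001 centre [ 0.4832 -0.152   0.1967]
0.1967 0.03 0.013 yaw 5.780000000000001 centre [ 0.4826 -0.1521  0.1967]
0.1945 0.05 0.0768 yaw 5.780000000000001 centre [ 0.4832 -0.1522  0.1945]
0.1945 0.0419 0.061 yaw 5.780000000000001 centre [ 0.4826 -0.1521  0.1945]
0.1945 0.03 0.0131 yaw 5.780000000000001 centre [ 0.4818 -0.1521  0.1945]
0.199 0.05 0.0746 yaw 5.780000000000001 centre [ 0.4842 -0.1521  0.199 ]
0.199 0.0419 0.0592 yaw 5.780000000000001 centre [ 0.4839 -0.152   0.199 ]
0.199 0.03 0.0128 yaw 5.780000000000001 centre [ 0.4834 -0.152   0.199 ]
[ 0.48463582 -0.15086874  0.18637079]
```

Request:
apply_moves --plan '[255,0.9,0.12,0,0.3,255,1.9,0.25,0,0.3,255,2.7,0.35,0.2,0.3,255,2.98,0.385,0.7,0.3,255,2.98,0.385,1.15,0.3]'

```text
clock: 12.88
ee_pos: [0.6052, -0.1551, 0.1396]
ee_rot: [-180.0, 0.0, 5.4]
wrist_force: [1.2, -0.2, -1.8]
opening: 0.0132
```

Request:
apply_moves --plan '[255,0,0,0,0,255,0,0,0,0]'

```text
clock: 13.12
ee_pos: [0.6046, -0.1557, 0.1413]
ee_rot: [180.0, -0.0, 5.3]
wrist_force: [-0.3, -0.2, -1.4]
opening: 0.0129
```

```bash
python3 - <<'E'
from h import *
import pickle
o=readout.get_obs();w=snap('wrist','w6.png');b=snap('side');a=snap('scene')
print(o['clock'],o['ee_pos'],o['ee_rot'],o['wrist_force'],o['opening'])
pickle.dump((w,o,a,b),open('w6.pkl','wb'))
x=cv2.resize(b['image'][110:220,260:380,::-1],None,fx=4,fy=4,interpolation=cv2.INTER_CUBIC)
y=cv2.resize(a['image'][190:300,240:340,::-1],None,fx=4,fy=4,interpolation=cv2.INTER_CUBIC)
cv2.imwrite('pics/c17.png',np.hstack([x[:440],y[:440]])[:, :800])
E
```

```text
13.125 [ 0.60456463 -0.15569061  0.14127508] [ 1.79985556e+02 -1.84992297e-02  5.29520135e+00] [-0.33940998 -0.19008007 -1.35288759] 0.01293915153434077
```

View pics/c17.png

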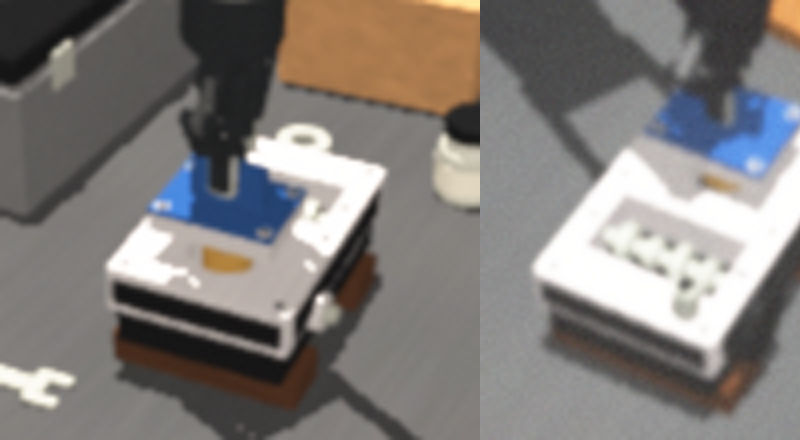

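View pics/w6.png

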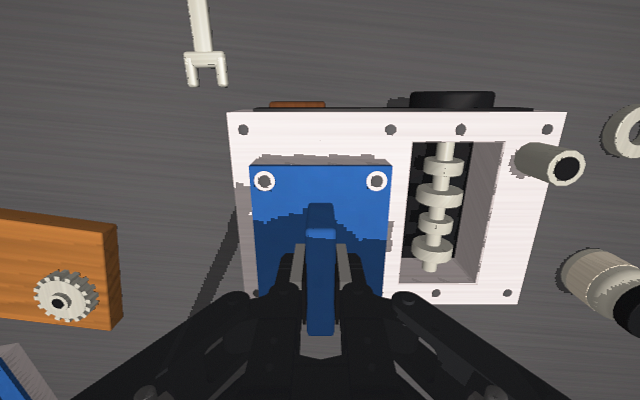

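```bash
python3 - <<'E'
from h import *
import pickle
w,o,a,b=pickle.load(open('w6.pkl','rb'))
for q in ([(112.5,228),(113,566)],[(130,243),(129.5,547)]):
    c=[atz(w,p,.105) for p in q];d=c[1]-c[0];L=np.linalg.norm(d);u=-d/L; # +y casing is image left
    n=np.array([u[1],-u[0],0]);print(L.round(4),'yaw',np.degrees(np.arctan2(n[1],n[0])).round(2))
    off=.075 if L>.21 else .0675
    print('seat',(np.mean(c,0)-n*off+u*.05).round(4))
# cover
def P(r,c,z): return atz(w,(r,c),z)
zt=o['ee_pos'][2]-.0097+.02
c=[P(165.5,249,zt),P(165.5,392.6,zt)];d=c[1]-c[0];n=np.array([-d[1],d[0],0])/np.linalg.norm(d);cc=np.mean(c,0)-n*.05
print('cover',cc.round(4),np.linalg.norm(d).round(4))
ct=np.array([.6036,-.1557,zt]);y=np.radians(5.4);X=np.array([np.cos(y),np.sin(y),0]);Y=np.array([-np.sin(y),np.cos(y),0])
x=cv2.resize(b['image'][110:220,260:380,::-1],None,fx=5,fy=5,interpolation=cv2.INTER_CUBIC)
z=cv2.resize(a['image'][190:300,240:340,::-1],None,fx=5,fy=5,interpolation=cv2.INTER_CUBIC)
for s,im,r0,c0 in((b,x,110,260),(a,z,190,240)):
  for P3,col in [(ct+i*.05*X+j*.038*Y,(0,255,0)) for i in(-1,1) for j in(-1,1)]+[(np.array([.6036,-.1557,.105])+.03*(np.cos(t)*X+np.sin(t)*Y),(0,0,255)) for t in np.arange(0,6.28,.4)]+[(np.array([.6036,-.1557,.11])+.02*(np.cos(t)*X+np.sin(t)*Y),(255,0,255)) for t in np.arange(0,6.28,.4)]:
    p=proj(s,P3);cv2.circle(im,(int((p[1]-c0+.5)*5),int((p[0]-r0+.5)*5)),3,col,1)
cv2.imwrite('pics/c18.png',x);cv2.imwrite('pics/c19.png',z)
E
```

```text
0.2192 yaw 5.32
seat [ 0.6027 -0.1565  0.105 ]
0.2007 yaw 5.49
seat [ 0.5992 -0.1566  0.105 ]
cover [ 0.6035 -0.1571  0.1516] 0.0757
```

View pics/c18.png

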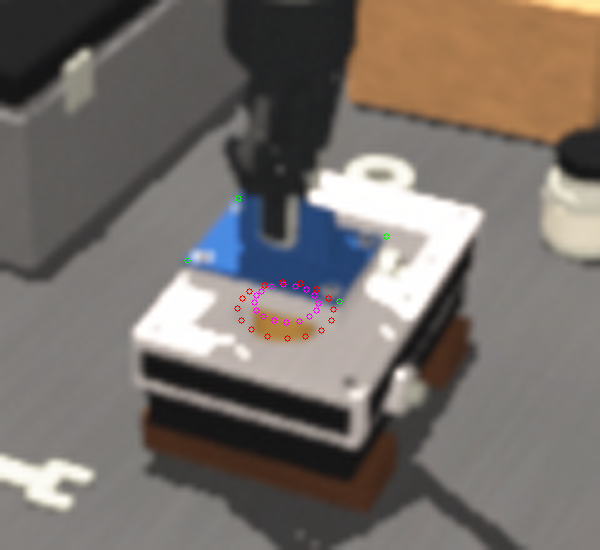

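View pics/c19.png

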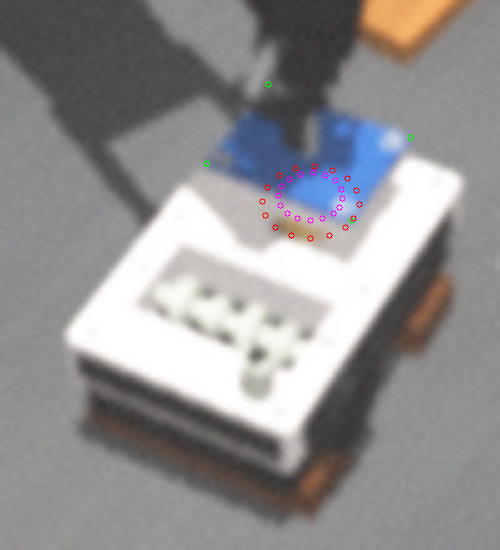

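Wrist view: cover centre and pin axis agree within about 1–1.5 mm, and yaw within 0.2°. The fixed views agree, since the ring looks low only because its side wall shows. I'll lower slowly and watch the force.

Request:
apply_moves --plan '[255,0,-0.02,0.1,0,255,0,-0.02,0.2,0,255,0,-0.02,0.3,0,255,0,-0.02,0.4,0]'

```text
clock: 13.78
ee_pos: [0.6046, -0.1548, 0.1242]
ee_rot: [-180.0, 0.0, 5.3]
wrist_force: [-0.6, 0.7, -2.8]
opening: 0.0131
```

Request:
apply_moves --plan '[255,0,0,0.06,0,255,0,0,0.12,0,255,0,0,0.15,0]'

```text
clock: 14.15
ee_pos: [0.6049, -0.1549, 0.1195]
ee_rot: [180.0, -0.0, 5.3]
wrist_force: [-2.5, 0.8, 4.5]
opening: 0.0135
```

Request:
apply_moves --plan '[255,-0.02,0,0.04,0,255,-0.02,0,0.08,0,255,-0.02,0,0.12,0,255,-0.02,0,0.12,0]'

```text
clock: 14.65
ee_pos: [0.6048, -0.1549, 0.1156]
ee_rot: [180.0, -0.1, 5.3]
wrist_force: [-3.3, 1.9, 8.8]
opening: 0.0129
```

Request:
apply_moves --plan '[255,-0.02,0,0.03,0,255,-0.02,0,0.06,0,255,-0.02,0,0.06,0]'

```text
clock: 15.02
ee_pos: [0.6049, -0.1549, 0.1149]
ee_rot: [179.9, -0.2, 5.3]
wrist_force: [-3.7, 4.1, 14.4]
opening: 0.0126
```

Request:
apply_moves --plan '[255,-0.01,0,0.03,0,255,-0.01,0,0.05,0,255,-0.01,0,0.05,0,255,-0.01,0,0.05,0]'

```text
clock: 15.52
ee_pos: [0.6049, -0.1549, 0.1149]
ee_rot: [179.9, -0.3, 5.3]
wrist_force: [-6.0, 5.5, 24.8]
opening: 0.0128
```

```bash
python3 - <<'E'
from h import *
w=snap('wrist','w7.png');b=snap('side');a=snap('scene')
o=readout.get_obs();print(o['clock'],o['ee_pos'],o['ee_rot'],o['wrist_force'],o['torque'],o['opening'])
# expected cover corners if home
y=np.radians(5.4);X=np.array([np.cos(y),np.sin(y),0]);Y=np.array([-np.sin(y),np.cos(y),0]);ct=np.array([.6036,-.1557,.125])
ims=[]
for s,r0,c0 in((b,110,260),(a,190,240)):
  im=cv2.resize(s['image'][r0:r0+100,c0:c0+100,::-1],None,fx=4,fy=4,interpolation=cv2.INTER_CUBIC)
  for i in(-1,1):
    for j in(-1,1):
      p=proj(s,ct+i*.05*X+j*.038*Y);cv2.circle(im,(int((p[1]-c0+.5)*4),int((p[0]-r0+.5)*4)),3,(0,255,0),1)
  ims.append(im)
cv2.imwrite('pics/c20.png',np.hstack(ims))
E
```

```text
15.675 [ 0.60493419 -0.15490152  0.11488785] [179.92205058  -0.29713327   5.32195381] [-7.94880204  4.90964076 24.69572582] [ 1.0049925   1.51218632 -0.04394538] 0.013264538478640219
```

View pics/c20.png

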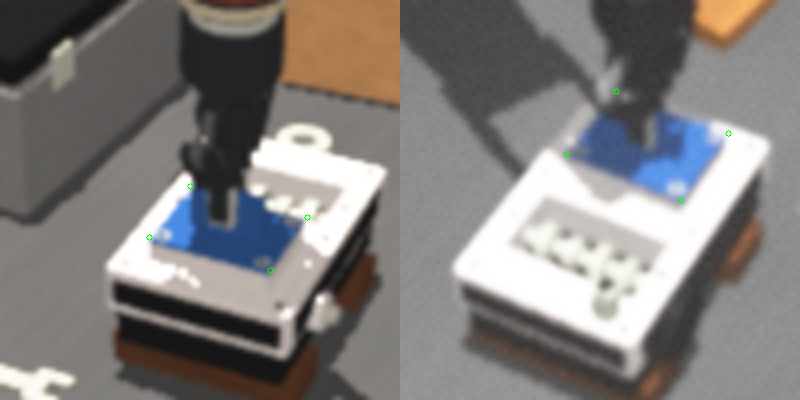

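View pics/w7.png

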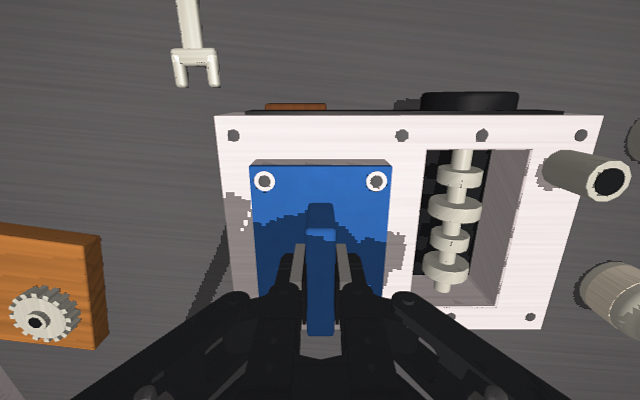

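Request:
apply_moves --plan '[255,-0.01,0,0,0,255,-0.01,0,0,0,255,-0.01,0,0,0]'

```text
clock: 16.05
ee_pos: [0.605, -0.1549, 0.1149]
ee_rot: [179.9, -0.4, 5.3]
wrist_force: [-5.2, 5.6, 23.0]
opening: 0.0133
```

```bash
python3 - <<'E'
from plant import readout, finish_job
o=readout.get_obs();print(o['clock'],o['ee_pos'],o['ee_rot'],o['wrist_force'],o['dq'].round(2),o['opening'])
print(finish_job())
E
```

```text
16.05 [ 0.60496467 -0.15492378  0.11491095] [179.91091546  -0.35118065   5.32600162] [-5.24914638  5.62805293 23.04674113] [ 0.05 -0.05  0.04  0.06  0.05  0.02] 0.013251371724299257
the job is handed in; nothing more can be done
None
```

I picked up the middle-sized blue cover, fitted it on the locating pin, and handed the job in at 16.05 s. It was still gripped and pressed down at that point. No verdict was reported.

- **First grasp:** it closed on nothing, because the real fingertips sit about 30 mm higher than the reported TCP implies. The cover didn't move. I went about 30 mm lower on the second try and it held.
- **Fit:** the spring ring began to resist where expected, at about 5 mm above the face. Travel then stopped hard with the underside at about 0.105 m, the height of the casing's face.
- **Last checks:** the upward force was about 23 N, with the arm at rest and the fingers still on the rib (13 mm opening). Tilt was about 0.35°, and yaw was within about 0.2° of the casing's 5.4°.
- **Disagreements:** a sideways force of about 7 N remained, so the pin probably rubs the socket wall. The cameras differed by 2–4 mm on the seat's position; I went by the wrist view of the pin. I couldn't see the ring's travel under the cover and judged it only from height and force.
- **Bystanders:** none of those visible in the last pictures looked disturbed; I did not measure them.

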